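# Put the sheet-lift lever into float

## Robot

A 6-joint arm with a two-finger parallel gripper is mounted at the origin on the work surface. World frame = base frame: x ahead of the robot, y to its left, z up, the work surface at z = 0. Lengths are in m, angles in rad, forces in N, time in s.
With the tool pointing down it reaches from about 0.225 to 0.875 m from the base axis. Payload 3.4 kg.
Tool frame: the origin (TCP) lies at the very end of the fingers, on their centre line; the grasp point (between the pads) lies 19 mm behind it; z points along the fingers, x is the direction in which the jaws open and shut, and the axes are right-handed (so a half turn about z gives the same grasp; the last joint's range is limited). The gripper opens to 85 mm and grips with 20 to 120 N. Pads are 22 mm wide; open, the fingers measure 114 mm over their backs; the gripper's body (76 mm by 85 mm) begins 54 mm behind the grasp point. The pads swing forward as they close: fully open they stand 13 mm farther back than shut.
Start: joints at [-1.425, 0.276, 1.505, -0, 1.361, -0.121], TCP at [0.152, -0.555, 0.231] pointing down, gripper open.
Joint ranges: [-2.89, 2.89], [-0.75, 2.08], [0.22, 2.7], [-1.18, 4.32], [0.11, 2.71], [-2.7, 2.7]. Speed limits (rad/s): [2.57, 2.57, 3.14, 3.14, 3.14, 3.14].

## Interface

Orientations are given as a unit quaternion [w, x, y, z].
In Python, from rig import manip gives the robot as it stands.
- The arm moves only by the tool send_rows, never from a script. Its argument "increments" is a list of rows, each a list of 5 numbers: the opening, from 0 (shut) to 1 (fully open), then the shift along the tool's x, y, z in m, then the turn about the tool's z in rad. A call has 1 to 8 rows; each row shifts and turns the commanded pose from where the row before left it, along the tool's axes as they then stand; what a row does not reach is not made up. A row lasts 1/8 s, in which the tool goes at most 62.5 mm and 10.7 degrees, less where a joint would pass 70% of its speed; a pose out of reach is approached as far as the arm can. A call is refused whole if a number of a shift passes 0.0625 or a number of a turn 0.188, either way. A call with a gripper value outside its range is refused whole. The fingers move at their own pace and stop on an object; "squeeze" is the grip in N (left out, the last holds). Time passes only in rows, so rows that do not move let the fingers close. It gives the time, the measured TCP pose, the force and the opening at its end, in the units of the state.
- manip.get_state(): the state, without advancing time (a new reading comes with each control period).
- manip.get_image(name): name is "scene" or "top" or "wrist"; returns the picture (400x640x3 uint8, red, green, blue); there is no depth.
- manip.calibration(name): a dict with "fx", "fy", "cx", "cy" (pixels), "camera_from_world" (4x4, takes a point from world to camera coordinates). Camera axes: x right, y up, looking along -z (the intrinsics and any distortion apply to the point x, -y, -z); pixel columns grow to the right and rows downward; lengths in m; the calibration is good to about 2 mm. A picture is of the moment at which its call begins: read the wrist's pose just before it. calibration takes no time and is no camera call; for the wrist camera it gives the pose at the moment of the call.
- manip.sign_off(): hands the job in, once; it reports no verdict.
The state is a dict: "clock": time; "qpos": joint angles; "qd": joint speeds; "effort": joint torques, N m; "position": TCP position; "ee_rot": TCP orientation; "contact_force": force on the tool from outside, world axes, zero at the start; "moment": the same for the moment, N m; "width": finger opening in m.
Only numpy, scipy, OpenCV 4.12 (cv2) and the standard library are available. Lean on these libraries where they do the work, as an engineer would, in place of code of your own. Each camera call takes 0.05 s, during which the arm holds its last target.

## Task

On the hydraulic valve bank, put the sheet-lift table into float: push the lever with the cross-bar (T-shaped) handle away from the robot's side of the bank, past the stiff detent, until it drops fully home into the float notch at the far end of its stroke, and let go so that it stays there by itself. Leave the ball-knob lever and the slim-grip lever as they stand.

Things in the scene. Friction and masses are not known exactly. Their poses are not given: they have to be found in the camera images.
- lift_lever (a joint): T-handle lever's angle, rad: 0 leans 0.35 towards the robot, 0.35 upright, 0.70 leans 0.35 away, on the hard far stop: the float notch. Starts at 0 to 0.25. Up to 0.3: light friction (2-3 N at the handle), stays where left. Beyond, a detent spring resists, most at 0.5 (8-14 N), and throws it back if let go; past 0.63 it pulls the lever on to 0.70 and holds it. Pushing on the stop is harmless.
- lift_grip (a point): centre of the T handle: black round bar 64 mm long, 20 thick, across the top of a 12 mm steel shaft. Site turns with the lever: z up along the shaft, y along the bar and the row, x the way it moves when pushed away. Pivot: 150 mm down the shaft, 98 above the bench. So the handle is 239 mm up at both ends of the stroke, 248 upright; the stroke is 103 mm level. Bank yaw: within 0.35 rad of +x.
- clamp_grip (a point): centre of the black ball knob, 36 mm across, on another lever; leave alone. Pivot 140 mm down its shaft, 98 above the bench; axes as the T handle's; stands in friction, leaning up to 0.25 rad either way. The three levers stand in a row, 85 mm apart, in any order, each on a grey valve block (with its fittings up to 107 mm above the bench) on one dark foot plate, 160 x 290 mm, 12 thick.
- fence_grip (a point): in the black slim straight grip (55 mm long, 16 to 24 thick, top end 17 mm above this point) of the third lever; leave alone. Pivot 130 mm down its shaft, 98 above the bench; axes and friction as for the ball-knob lever. Loose on the bench, 0.16 m or more from the bank's centre: a jar (95 mm tall), a mug (90 mm) and a spanner.

How it is judged:
At the end, for the whole second after the job is handed in: The T-handled lift lever rests by itself in the float notch (joint above 0.65 of 0.70 rad), and the handles of the two other levers are within 20 mm of where they stood (value of joint lift_lever above 0.65 rad and velocity of joint lift_lever below 0.05 rad/s and distance of each of clamp_grip, fence_grip from where it was at the start of the episode below 0.02 m); the robot touches nothing.
It fails at once if the ball-knob or slim-grip lever is pushed more than 20 mm (distance of any of clamp_grip, fence_grip from where it was at the start of the episode above 0.02 m).
It also fails if it takes over 29 s, if anything falls off the work surface, if the arm or the gripper's body presses on something with over 40 N, if the wrist force passes 120 N, or if a joint passes its speed limit or range.

## Working session

There is one attempt and no reset: what is moved stays moved. The work goes in short steps, Python scripts to look and compute and a tool call to move; the robot and the scene stay as the last step left them, time stands still between calls to the robot, and variables do not carry over. Pictures are saved under pics/ and viewed, and the job is handed in when it is done.

Besides the shell and the picture viewer there is one more tool, called as name([rows], argument=value, ...), one row to a line, values as JSON. send_rows: Moves the arm, as the interface text tells. Its arguments: {"type":"object","properties":{"increments":{"type":"array","items":{"type":"array","items":{"type":"number"}}},"squeeze":{"type":"number"}},"required":["increments"]}

```bash
mkdir -p pics; python3 - <<'E'
from rig import manip
import cv2
s=manip.get_state();print(s)
for n in("scene","top"):
    c=manip.calibration(n);print(n,c)
    cv2.imwrite(f"pics/{n}0.png",manip.get_image(n)[:,:,::-1])
E
```

```text
{'clock': 0.0, 'qpos': array([-1.42499958e+00,  2.76603164e-01,  1.50612806e+00,  1.14184897e-05,
        1.36074708e+00, -1.21003164e-01]), 'qd': array([-0.00147138, -0.00022033,  0.00102164, -0.00085551, -0.00037923,
        0.00165998]), 'effort': array([ 1.99781352e-03, -4.16761994e+01, -2.45803767e+01,  3.13265118e-04,
        1.07992798e-02,  1.11660313e-05]), 'position': array([ 0.1515141 , -0.55411693,  0.23043711]), 'ee_rot': array([-6.62359075e-04,  7.94871843e-01, -6.06776618e-01, -6.70993574e-04]), 'contact_force': array([-0.55627038,  0.34316035,  0.13028778]), 'moment': array([-0.00652048,  0.0130078 ,  0.02465803]), 'width': 0.0852682302034971}
scene {'fx': 373.0190149219815, 'fy': 373.0190149219815, 'cx': 326.917754731346, 'cy': 202.5702460394553, 'camera_from_world': array([[ 0.27517411,  0.96132976, -0.01114873, -0.20710371],
       [-0.65843981,  0.19689837,  0.7264214 ,  0.21400686],
       [ 0.70052568, -0.19255159,  0.68715912, -1.16148281],
       [ 0.        ,  0.        ,  0.        ,  1.        ]])}
top {'fx': 420.41266614001654, 'fy': 420.41266614001654, 'cx': 315.96716842370773, 'cy': 194.98626929198602, 'camera_from_world': array([[ 5.94552977e-04, -9.99816593e-01, -1.91422908e-02,
         4.73212353e-02],
       [ 9.86184257e-01, -2.58470946e-03,  1.65631910e-01,
        -5.79582803e-01],
       [-1.65651009e-01, -1.89763028e-02,  9.86001847e-01,
        -7.59983381e-01],
       [ 0.00000000e+00,  0.00000000e+00,  0.00000000e+00,
         1.00000000e+00]])}
```

View pics/scene0.png

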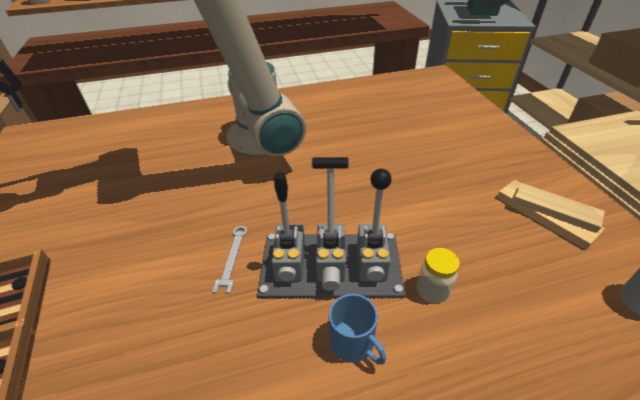

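View pics/top0.png

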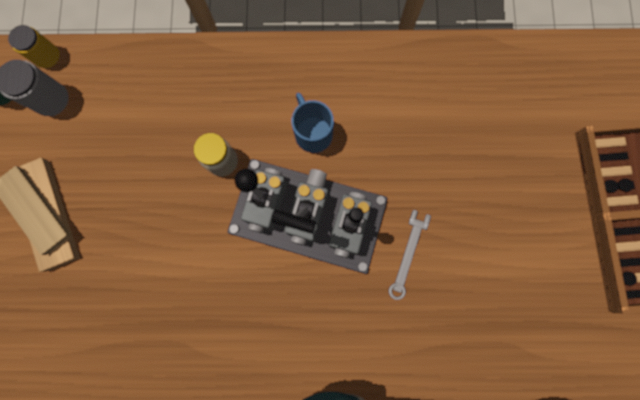

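```bash
cat > h.py <<'E'
import numpy as np,cv2
from rig import manip
def ray(n,uv,c=None):
    c=c or manip.calibration(n);T=c["camera_from_world"];R=T[:3,:3]
    d=R.T@np.array([(uv[0]-c["cx"])/c["fx"],-(uv[1]-c["cy"])/c["fy"],-1]);return -R.T@T[:3,3],d/np.linalg.norm(d)
def plane(n,uv,z):
    o,d=ray(n,uv);return o+d*(z-o[2])/d[2]
def tri(a,b):
    A=0;B=0;rs=[ray(*a),ray(*b)]
    for o,d in rs:
        P=np.eye(3)-np.outer(d,d);A=A+P;B=B+P@o
    p=np.linalg.solve(A,B);return p,[np.linalg.norm(np.cross(p-o,d)) for o,d in rs]
E
python3 - <<'E'
import cv2
a=cv2.imread('pics/scene0.png')[140:300,240:420];b=cv2.imread('pics/top0.png')[150:280,220:400]
cv2.imwrite('pics/sz.png',cv2.resize(a,None,fx=4.2,fy=3.7*1,interpolation=2)[:600] if 0 else cv2.resize(a,(675,600),interpolation=2))
cv2.imwrite('pics/tz.png',cv2.resize(b,(720,520),interpolation=2))
E
```

```text
(no output)
```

View pics/sz.png

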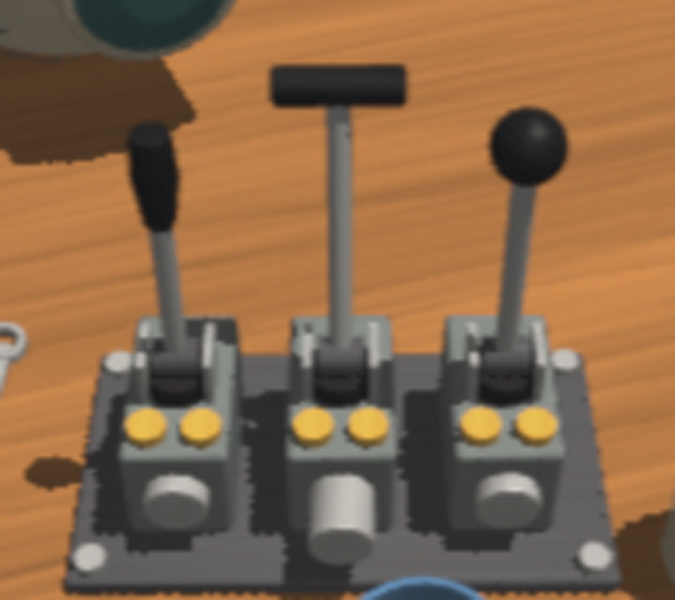

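View pics/tz.png

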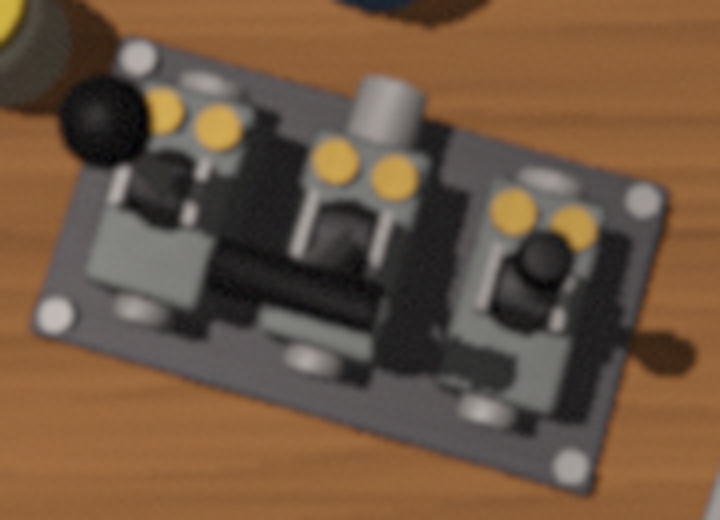

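```bash
python3 - <<'E'
from h import *
S=lambda u,v:("scene",(240+u/3.75,140+v/3.75)); T=lambda u,v:("top",(220+u/4,150+v/4))
t,_e=tri(S(339,85),T(297,288));print("T",t,_e)
print("Tends",tri(S(272,84),T(382,308)),tri(S(406,85),T(213,268)))
print("ball",tri(S(528,147),T(104,121)))
print("slimtop",tri(S(150,130),T(547,256)))
c=[plane(*T(*p),.015) for p in[(139,58),(643,200),(571,467),(55,314)]]
c=np.array(c);print(c); m=c.mean(0);print("centre",m)
ey=(c[0]-c[1]+c[3]-c[2])[:2];ey/=np.linalg.norm(ey);yaw=np.arctan2(-ey[0],ey[1]);print("yaw",yaw)
ex=(c[0]-c[3]+c[1]-c[2]);print(np.arctan2(ex[1],ex[0]))
a=np.array([np.cos(yaw),np.sin(yaw)]);b=np.array([-np.sin(yaw),np.cos(yaw)])
print("T in bank",(t[:2]-m[:2])@a,(t[:2]-m[:2])@b)
E
```

```text
T [0.508293   0.07668616 0.24130694] [np.float64(0.0023296083252282527), np.float64(0.0023296083252282718)]
Tends (array([0.50082963, 0.0461153 , 0.24325292]), [np.float64(0.0025210135991620636), np.float64(0.002521013599162079)]) (array([0.51579567, 0.10731042, 0.23995832]), [np.float64(0.002245306657032476), np.float64(0.002245306657032589)])
ball (array([0.57084329, 0.14802068, 0.23654378]), [np.float64(0.001019733986382395), np.float64(0.001019733986382457)])
slimtop (array([ 0.51914056, -0.01410437,  0.24427651]), [np.float64(0.0016280465904650238), np.float64(0.0016280465904650106)])
[[ 0.64856887  0.17207992  0.015     ]
 [ 0.57482424 -0.08190188  0.015     ]
 [ 0.44351027 -0.04371719  0.015     ]
 [ 0.51823661  0.21068336  0.015     ]]
centre [0.546285   0.06428605 0.015     ]
yaw -0.284143552039221
-0.2854651429601887
T in bank -0.039944781447841506 0.0012523842889777465
```

The scene view shows the T handle in the middle at (330,163), with the ball at (381,179) and the slim grip at (281,185). The robot is behind the bank. In the top view the T sits at (294,222). Triangulated: T at (0.508, 0.077, 0.241), bank yaw about −0.284. I'll push with the fingers shut, from the robot's side, along tool −y.

send_rows([
  [0,0,0,-0.02,0.1835],
  [0,0,0,-0.02,0.1835],
  [0,0,0,-0.02,0.1836],
  [0,-0.055,-0.01,0,0],
  [0,-0.055,-0.01,0,0],
  [0,-0.055,-0.01,0,0],
  [0,-0.055,-0.01,0,0],
  [0,-0.055,-0.01,0,0],
], squeeze=60)

```text
clock: 1.1
position: [0.277, -0.3028, 0.291]
ee_rot: [0.0, -0.6, 0.8, 0.0]
contact_force: [1.4, -0.3, 0.1]
width: -0.0
```

send_rows([
  [0,-0.055,-0.01,0,0],
  [0,-0.055,-0.01,0,0],
  [0,-0.055,-0.01,0,0],
  [0,-0.055,-0.01,0,0],
  [0,-0.055,-0.01,0,0],
  [0,-0.055,-0.01,0,0],
  [0,-0.05,-0.01,0,0],
  [0,0,0,0,0],
])

```text
clock: 2.1
position: [0.451, 0.0434, 0.2906]
ee_rot: [-0.0, -0.602, 0.798, 0.001]
contact_force: [-0.1, 0.7, 0.3]
width: -0.0
```

```bash
python3 - <<'E'
from h import *
s=manip.get_state()
for k in("clock","qpos","position","ee_rot","contact_force","width"):print(k,s[k].round(4) if hasattr(s[k],'round') else s[k])
q=s["ee_rot"];th=2*np.arctan2(q[2],q[1]);x=np.array([np.cos(th),np.sin(th)]);y=np.array([np.sin(th),-np.cos(th)])
D=np.array([.5083,.0767])-s["position"][:2];print(th,"T in tool",D@x,D@y)
for n in("scene","wrist"):cv2.imwrite(f"pics/{n}1.png",manip.get_image(n)[:,:,::-1])
E
```

```text
clock 2.1
qpos [-5.8700e-02  5.9000e-02  1.6316e+00  1.0000e-03  1.4519e+00  1.7903e+00]
position [0.451  0.0434 0.2906]
ee_rot [-0.000e+00 -6.022e-01  7.984e-01  7.000e-04]
contact_force [-0.0898  0.7032  0.2619]
width -1.8347094685697314e-05
4.4340812429237255 T in tool -0.047805916532603694 -0.045981082235721164
```

View pics/scene1.png

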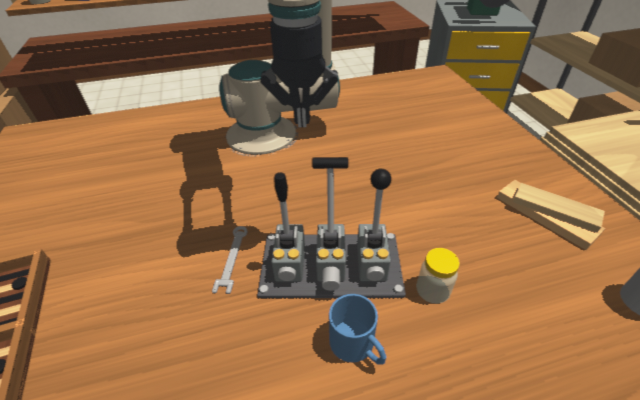

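View pics/wrist1.png

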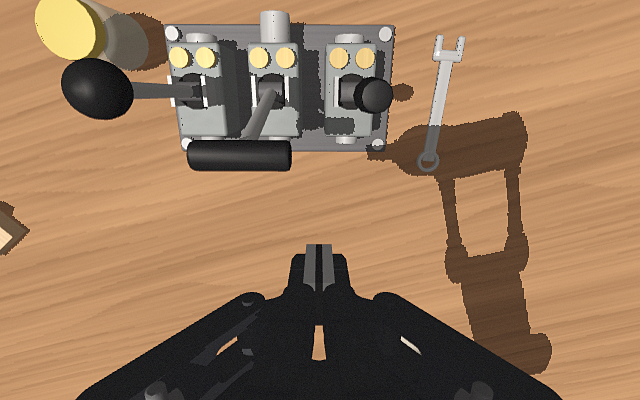

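Scene: the fingers are at (303,122), clear and behind the bank, with T unchanged. Next I line up on the bar, go down, and push in steps.

send_rows([
  [0,-0.024,0,0,0],
  [0,-0.024,0,0.005,0],
  [0,0,0,0.02,0],
  [0,0,0,0.02,0],
  [0,0,0,0.017,0],
  [0,0,0,0,0],
])

```text
clock: 2.95
position: [0.4622, 0.0849, 0.2282]
ee_rot: [-0.002, -0.599, 0.801, 0.001]
contact_force: [-1.4, -0.2, -0.4]
width: 0.0002
```

send_rows([
  [0,0,-0.01,0,0],
  [0,0,-0.01,0,0],
  [0,0,-0.01,0,0],
  [0,0,-0.01,0,0],
  [0,0,0,0,0],
])

```text
clock: 3.58
position: [0.5038, 0.075, 0.2292]
ee_rot: [0.001, -0.6, 0.8, -0.001]
contact_force: [-0.2, -0.7, -0.5]
width: 0.0002
```

```bash
python3 - <<'E'
from h import *
s=manip.get_state();print(s["clock"],s["position"].round(4),s["contact_force"].round(2))
a=manip.get_image("scene")[:,:,::-1];w=manip.get_image("wrist")[:,:,::-1]
cv2.imwrite("pics/s2.png",np.vstack([cv2.resize(a[100:300,200:440],(360,300)),cv2.resize(w,(360,225))]))
E
```

```text
3.575 [0.5038 0.075  0.2292] [-0.23 -0.74 -0.47]
```

View pics/s2.png

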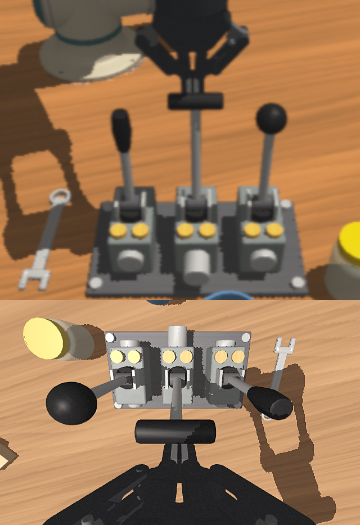

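The fingers are behind the bar, centred on the shaft, and the lever has begun to move. I'll keep pushing.

send_rows([
  [0,0,-0.01,0,0],
  [0,0,-0.01,0,0],
  [0,0,-0.01,0,0],
  [0,0,-0.01,0,0],
])

```text
clock: 4.18
position: [0.5393, 0.0646, 0.2295]
ee_rot: [-0.001, -0.6, 0.8, 0.002]
contact_force: [-9.2, 2.6, 7.6]
width: -0.0
```

send_rows([
  [0,0,-0.01,0,0],
  [0,0,-0.01,0,0],
  [0,0,-0.008,0,0],
  [0,0,0,0,0],
])

```text
clock: 4.68
position: [0.5689, 0.0558, 0.2284]
ee_rot: [0.0, -0.6, 0.8, -0.001]
contact_force: [0.0, -0.2, -0.3]
width: 0.0002
```

```bash
python3 - <<'E'
from h import *
s=manip.get_state();print(s["clock"],s["position"].round(4),s["contact_force"].round(2))
a=manip.get_image("scene")[:,:,::-1];w=manip.get_image("wrist")[:,:,::-1]
cv2.imwrite("pics/s3.png",np.vstack([cv2.resize(a[100:300,200:440],(360,300)),cv2.resize(w,(360,225))]))
E
```

```text
4.675 [0.5689 0.0558 0.2284] [ 0.04 -0.16 -0.3 ]
```

View pics/s3.png

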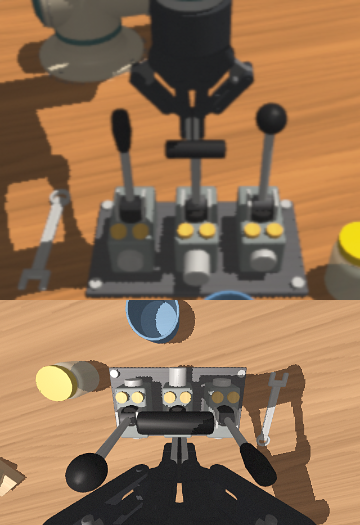

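The contact force has dropped to zero and the bar has jumped ahead of the fingers. I'll press gently onto the stop to confirm.

send_rows([
  [0,0,-0.005,0,0],
  [0,0,-0.004,0,0],
  [0,0,0,0,0],
])

```text
clock: 5.15
position: [0.5757, 0.0539, 0.2295]
ee_rot: [-0.0, -0.6, 0.8, 0.0]
contact_force: [-2.0, 1.2, 2.1]
width: -0.0001
```

send_rows([
  [0,0,0.03,0,0],
  [0,0,0.04,0,0],
  [0,0,0.04,-0.03,0],
  [0,0,0.04,-0.03,0],
  [0,0,0.03,0,0],
  [0,0,0,0,0],
])

```text
clock: 5.9
position: [0.402, 0.1046, 0.2901]
ee_rot: [0.001, -0.601, 0.8, -0.001]
contact_force: [1.0, -0.0, 0.8]
width: 0.0001
```

```bash
python3 - <<'E'
from h import *
s=manip.get_state();print(s["clock"],s["position"].round(4),s["contact_force"].round(2))
a=manip.get_image("scene")[:,:,::-1];w=manip.get_image("top")[:,:,::-1]
cv2.imwrite("pics/s4.png",cv2.resize(a[140:300,240:420],(675,600),interpolation=2))
cv2.imwrite("pics/t4.png",cv2.resize(w[150:280,220:400],(720,520),interpolation=2))
E
```

```text
5.9 [0.402  0.1046 0.2901] [ 1.   -0.02  0.83]
```

View pics/s4.png

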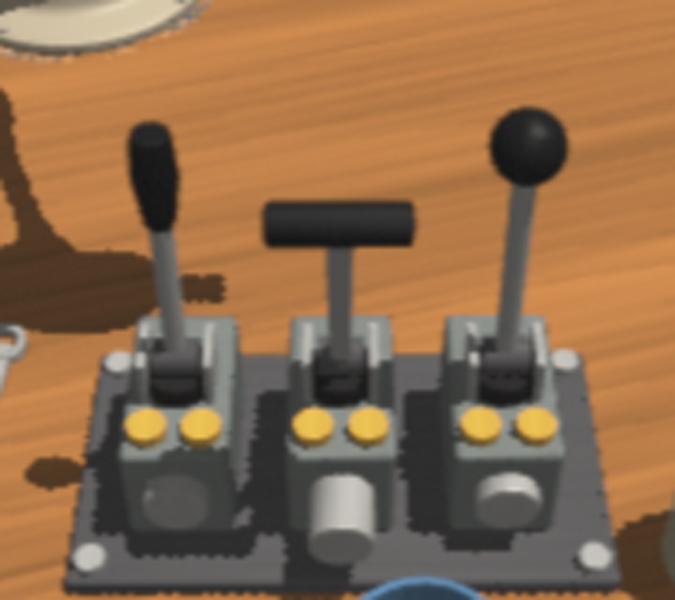

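View pics/t4.png

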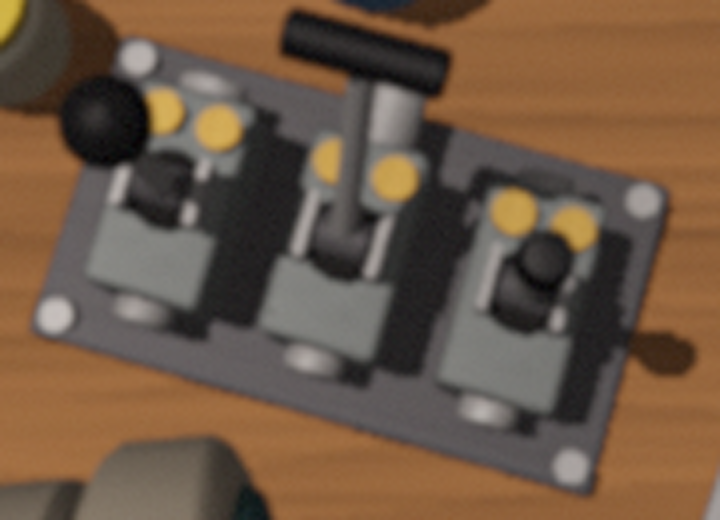

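```bash
python3 - <<'E'
from h import *
S=lambda u,v:("scene",(240+u/3.75,140+v/3.75)); T=lambda u,v:("top",(220+u/4,150+v/4))
t,e=tri(S(339,224),T(366,52));print(t,e)
yaw=-.284;d=(t[:2]-[.5463,.0643])@[np.cos(yaw),np.sin(yaw)];print(d,.35+np.arctan2(d,t[2]-.098))
E
```

```text
[0.59645923 0.05143391 0.23800031] [np.float64(0.0017012792278323279), np.float64(0.0017012792278323207)]
0.051755017188855376 0.7040965546658704
```

The lever measures about 0.70 rad, which is home. The ball and slim grips are at the same pixels as at the start.

```bash
python3 -c "
from rig import manip
print(manip.get_state()['contact_force']);print(manip.sign_off())"
```

```text
[ 0.42846871 -0.97775286 -0.48377444]
the job is handed in; nothing more can be done
None
```

The T-handle lever is in the float notch and stays there by itself. I pushed it away from the robot past the detent with the gripper shut, pressed it lightly onto the far stop, then backed the arm off and handed the job in at about 6 s.

- **Lift lever:** after I let go, I measured the handle from the two camera views at (0.596, 0.051, 0.238). That is about 0.70 rad, fully home.
- **Other levers:** by eye, the ball knob and slim grip are at the same pixels as in the first pictures. I did not measure their positions again.
- **Contact:** the arm is well clear of the bank, and the force reading was only sensor noise, about 1 N.
- **Failed or disagreeing checks:** none. The hand-in reports no verdict.

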